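# Close the speed controller, fit its knob and hold it pressed

## Task

The hold-to-run speed controller on the bench stands open: slide its cover plate, the one with the guard ring, into the grooves of the box and fully home round the spindle. Then take the knob, turn it so that the flat of its bore meets the flat of the spindle, push it all the way onto the spindle inside the ring, and press it down against the spring as far as it goes. Finish while still holding the knob pressed down like that (do not let go), and leave the screwdriver, marker and tape roll where they lie.

Things in the scene. Friction and masses are not known exactly. Their poses are not given: they have to be found in the camera images.
- control_box: grey metal box, open on top, fixed to the bench, 118 x 96 x 56 mm plus screw lugs. Origin on the bench straight below the spindle's axis. x is level and points the way the cover slides in, z up. Two facing grooves run along x on the inside of the side walls, from the mouth at x = -74 mm to the end stop at x = +38.5 mm; rims between them are 72 mm apart, box top 56 mm high
- groove_mouth (a point): middle of the grooves' mouth, 49.5 mm above the bench, axes as the box. The grooves are 86.4 mm from side to side and 7 mm high: ledge 3.5 mm below, upper lip 3.5 mm above this point. Small ends flared up and down stand 9 mm further out
- cover_lip (a point): centre of the upright folded lip of the loose aluminium cover plate (112 x 84 x 4 mm, lying flat, lip up; 0.12 kg). x points from the lip over the plate to the end that enters first, z up. Lip: 4 mm thick along x, 60 mm wide, top 36 mm above the plate's underside, this point 20 mm above it. Free space of 40 mm between lip and guard ring
- cover_ring (a point): on the axis of the cover's guard ring, at the plate's underside, 72 mm ahead of the lip's centre; axes as the lip. Ring 60 mm outside, 52 mm inside, its top 18 mm above the underside. A slot 22 mm wide runs from here to the front edge, 38 mm ahead (corners clipped 6 mm). Cover fully home: this point is on the spindle's axis, 46 mm above the bench, the front edge at the end stop
- spindle (a joint): how far the spindle is pushed down, m: 0 at rest, 0.008 at its stop. The spring takes 5 N to start and 9 N at the stop, and pushes the spindle back up when let go
- spindle_turn (a joint): turn of the spindle in the box, rad, counter-clockwise from above; at 0 its flat faces along the box's x axis. It turns only stiffly (0.08 N m)
- spindle_tip (a point): centre of the top end of the upright steel D-spindle, 80 mm above the bench at rest: a 16 mm round shaft with a flat 5 mm from the axis along its whole length, top edge chamfered about 2 mm. Its x axis points out of the flat, z up
- knob_grip (a point): on the axis of the loose black knob, half-way up its grip bar, 34 mm above its underside; it stands upright. 44 mm tall: round skirt 45 mm across, 24 mm high, on it a bar 14 mm wide (parallel sides), 41 mm long, 20 mm high, with a tapered pointer end with a white line. x runs along the bar to the pointer, z up. 0.07 kg. Fully on the spindle, this point is 14 mm above the spindle's tip
- knob_bore (a point): centre of the mouth of the knob's bore, in its underside; axes as the grip. The bore is D-shaped, 20 mm deep, 18 mm across, its flat 6 mm from the axis on the pointer's side: the knob fits when its pointer points the way the spindle's flat faces (to within about 8 degrees)
- screwdriver: screwdriver with a green handle, 206 mm long, lying on the bench behind the cover plate; leave it
- marker_pen: black felt marker, 142 mm long, lying near the front edge of the bench; leave it
- masking_tape: roll of masking tape, 104 mm across, 24 mm high, lying to the right of the knob; leave it
Not all that is in view belongs to the job. Of the things that look like the part that bears knob_grip, the smaller one is meant.

How it is judged (in metres and radians):
On the way, in this order (a step that is already met when the one before it is completed fails the run):
1. the cover plate is fully home in the grooves (x of cover_ring in the frame of control_box above -0.003 m and y of cover_ring in the frame of control_box between -0.004 and 0.004 m and z of cover_ring in the frame of control_box between 0.044 and 0.051 m and angle between cover_ring's own z axis and vertical below 0.06 rad), for 0.2 s.
2. the knob is fully on the spindle (horizontal distance between knob_grip and spindle_tip below 0.003 m and z of knob_grip in the frame of spindle_tip below 0.017 m and angle between knob_grip's own z axis and vertical below 0.1 rad), for 0.2 s.
At the end, for the whole second after the job is handed in: The cover lies in its grooves within 3 mm of its home position; the knob is on the spindle to within 3 mm of full depth, centred to 3 mm and upright to 0.1 rad; the fingers are on the knob and keep the spindle pressed down by more than 6 of its 8 mm (all of step 1 and all of step 2 and value of joint spindle above 0.006 m and contact force between the fingers and knob above 2 N); the arm keeps its last pose, push and grip.
It fails at once if the screwdriver, the marker or the tape roll is pushed about (distance of any of screwdriver, marker_pen, masking_tape from where it was at the start of the episode above 0.03 m).
It also fails if it takes over 58 s, if anything falls off the work surface, if the arm or the gripper's body presses on something with over 40 N, if the wrist force passes 120 N, or if a joint passes its speed limit or range.

## Robot

A 6-joint arm with a two-finger parallel gripper is mounted at the origin on a cart in front of the work surface, level with it; the furniture and walls round the work are solid. World frame = base frame: x ahead of the robot, y to its left, z up, the work surface at z = 0. Lengths are in mm, angles in rad, forces in N, time in s.
With the tool pointing down it reaches from about 350 to 775 mm from the base axis. Payload 7.3 kg.
Tool frame: the origin (TCP) lies between the finger pads; the fingertips stand ahead of it and the grasp point (between the pads) is the TCP (finger_overhang is the z of the fingertips in the tool frame, in mm); z points along the fingers, y is the line along which they close (so a half turn about z gives the same grasp; the last joint's range is limited). The gripper opens to 92 mm and grips with 3 to 60 N. Pads are 19 mm wide; open, the fingers measure 130 mm over their backs; the gripper's body (75 mm by 190 mm) begins 47 mm behind the grasp point.
Start: joints at [-1.44, 0.342, 1.524, -0, 1.275, -0.146], TCP at [143.493, -505.027, 245.741] pointing down, gripper open.
Joint ranges: [-2.53, 2.53], [-0.77, 2.02], [0.04, 2.7], [-1, 4.14], [0.28, 2.66], [-3.11, 3.11]. Speed limits (rad/s): [2.57, 2.57, 3.14, 3.14, 3.14, 3.14].

## Interface

Orientations are given as a unit quaternion [w, x, y, z].
In Python, from station import move_pose, movel, move_joints, command_gripper, hold, ik, grab_frame, get_calibration, Unreachable, sign_off, boxes_of, masks_of, pinpoint, get_time, get_joint_positions, get_joint_vel, get_tau, get_eef_pos, get_tcp_rot, get_force, get_moment, get_opening, get_finger_force, finger_overhang gives the robot as it stands. Calls block until the motion is done:
- move_pose(position, orientation): joint-space move of the TCP to a pose.
- movel(position, max_speed=150, orientation=None, until_force=None): straight line of the TCP; orientation=None keeps the orientation; max_speed is the mean speed in mm/s. With until_force (N) it stops when the force on the tool has changed by that much, and returns True; else False.
- move_joints(angles): joint-space move.
- command_gripper(opening): finger opening in mm; the grip force is fixed at half the most; returns when the fingers have stopped.
- hold(seconds).
- ik(position, orientation): joint angles nearest the present ones, or None.
- grab_frame(name): name is "side" or "top"; returns the picture (480x640x3 uint8, red, green, blue); there is no depth.
- get_calibration(name): a dict with "intrinsics" (3x3 intrinsics, pixels), "k1" (the pictures are not rectified: a ray, as slopes to the right and down, at radius r is drawn at 1 + k1 r^2 times it, then the intrinsics apply), "R" (3x3) and "t" (3): a world point X has camera coordinates R X + t. Camera axes: x right, y down, z forward; pixel columns grow to the right and rows downward; lengths in mm; the calibration is good to about 2 mm. A picture is of the moment at which its call begins. get_calibration takes no time and is no camera call.
A pose or a line that the arm cannot do raises Unreachable and nothing moves.
- sign_off(): hands the job in; it is judged then, once.
Trained networks look in the newest picture that a camera, given by its name, has taken for a name from the list of things; names that differ only in an ending like _2 or _b are one class to them, and where a whole thing is asked for, a point or a joint stands for the part that bears it (a point fixed in the world has none). Each returns a list of dicts, best first, with "score" (0 to 1); they miss things now and then, are a little off and sometimes report something else, mostly with a low value. They report only what shows in the picture. A call takes as long as a camera call. They do not tell look-alikes from the thing itself.
- boxes_of(camera, label): "location" ([x, y, z] in mm, in the coordinates of the camera as it stood for that picture, good to about 4 mm: the middle of the surface that is visible of it).
- masks_of(camera, label): "pixels" (480x640 bool, what is visible of it).
- pinpoint(camera, label): "location" ([x, y, z] in mm, in the coordinates of the camera as it stood for that picture, good to about 4 mm: a listed point, or the origin of a listed thing).
Readings, each from a call of its own:
- get_time(): time.
- get_joint_positions(): joint angles.
- get_joint_vel(): joint speeds.
- get_tau(): joint torques, N m.
- get_eef_pos(): TCP position.
- get_tcp_rot(): TCP orientation.
- get_force(): force on the tool from outside, world axes, zero at the start.
- get_moment(): the same for the moment, N m.
- get_opening(): finger opening in mm.
- get_finger_force(): force on a finger pad.
Only numpy, scipy, OpenCV 4.12 (cv2) and the standard library are available. Lean on these libraries where they do the work, as an engineer would, in place of code of your own. Each camera call takes 0.05 s, during which the arm holds its last target. There are 200 camera calls.

## Working session

There is one attempt and no reset: what is moved stays moved. The work goes in short steps, each a Python script; the robot and the scene stay as the last script left them, time stands still between calls to the robot, and variables do not carry over. Pictures are saved under pics/ and viewed, at most 10 in all, crops included, and the job is handed in when it is done.

```bash
ls; mkdir -p pics; cat > h.py <<'E'
from station import *
import numpy as np, cv2
from scipy.spatial.transform import Rotation as Rn
def w(cam,p):
    c=get_calibration(cam); return np.array(c["R"]).T@(np.array(p)-np.array(c["t"]))
def proj(cam,X):
    c=get_calibration(cam); p=np.array(c["R"])@np.array(X,float)+np.array(c["t"]); s=p[:2]/p[2]
    s=s*(1+c["k1"]*(s@s)); K=np.array(c["intrinsics"]); return K[:2,:2]@s+K[:2,2]
def plane(cam,uv,z):
    "pixels (n,2) -> world xy at height z"
    c=get_calibration(cam); K=np.array(c["intrinsics"]); R=np.array(c["R"]); C=-R.T@np.array(c["t"])
    q=(np.atleast_2d(uv).astype(float)-K[:2,2])/[K[0,0],K[1,1]]; s=q.copy()
    for _ in range(20): s=q/(1+c["k1"]*(s**2).sum(1,keepdims=True))
    d=np.c_[s,np.ones(len(s))]@R
    return (C+d*((z-C[2])/d[:,2:]))[:,:2]
def save(cam,name,box=None,k=1):
    im=grab_frame(cam)[:,:,::-1]
    if box: x0,y0,x1,y1=box; im=im[y0:y1,x0:x1]
    if k!=1: im=cv2.resize(im,None,fx=k,fy=k,interpolation=cv2.INTER_CUBIC)
    cv2.imwrite(f"pics/{name}.png",im)
def down(yaw):
    "tool down, tool y (closing line) at world angle yaw"
    y=np.array([np.cos(yaw),np.sin(yaw),0]); z=np.array([0,0,-1.]); x=np.cross(y,z)
    return Rn.from_matrix(np.c_[x,y,z]).as_quat(scalar_first=True)
E
python3 - <<'E'
from h import *
np.set_printoptions(precision=1,suppress=True)
save("side","s0");save("top","t0")
print(get_time(),finger_overhang() if callable(finger_overhang) else finger_overhang,get_tcp_rot(),down(0))
for l in "control_box groove_mouth cover_lip cover_ring spindle_tip knob_grip knob_bore screwdriver marker_pen masking_tape".split():
  for c in("top","side"):
    print(l,c,[(round(d["score"],2),w(c,d["location"]),proj(c,w(c,d["location"]))) for d in pinpoint(c,l)])
for c in("top","side"): print(c,-np.array(get_calibration(c)["R"]).T@np.array(get_calibration(c)["t"]),get_calibration(c)["intrinsics"][0][0])
E
```

```text
pics
0.1 19.0 [-0.   1.   0.1  0. ] [0.  0.7 0.7 0. ]
control_box top [(0.77, array([ 549.8, -127.1,    0.9]), array([289.9, 246.3]))]
control_box side [(0.74, array([ 551.5, -124.2,    0.1]), array([296.9, 291.8]))]
groove_mouth top [(0.69, array([530.5, -51.3,  46.6]), array([254.6, 253.2]))]
groove_mouth side [(0.59, array([539. , -48.7,  51.4]), array([287.2, 298.7]))]
cover_lip top [(0.83, array([531.9, 172.7,  21.5]), array([157.7, 252.3]))]
cover_lip side [(0.61, array([529.6, 167.9,  16.2]), array([243. , 384.8]))]
cover_ring top [(0.74, array([550.1, 101. ,   0.3]), array([191.8, 245.4]))]
cover_ring side [(0.6, array([551.9, 102.2,  -2.4]), array([249.5, 363.1]))]
spindle_tip top [(0.36, array([ 546.2, -125.7,   84.8]), array([287.3, 245.1]))]
spindle_tip side [(0.37, array([ 460.8, -408.7,   33.6]), array([377.3, 221.4]))]
knob_grip top [(0.88, array([ 540.1, -329. ,   46.9]), array([379.9, 249.9])), (0.71, array([ 461.3, -404.8,   32.1]), array([412.8, 285.7])), (0.53, array([532.6, 171.1,  17.2]), array([159.1, 252.1]))]
knob_grip side [(0.89, array([ 460.9, -408.2,   36
[... 742 characters left out ...]
, array([191.8, 196.4]))]
screwdriver side [(0.84, array([668.7, 106.3,   4.9]), array([199. , 343.5]))]
marker_pen top [(0.91, array([414.1, -63.2,   1.2]), array([261.3, 305.1])), (0.35, array([ 461.5, -404.9,   34.9]), array([413.1, 285.7]))]
marker_pen side [(0.58, array([415.7, -63.8,  -1.2]), array([342.2, 328.7])), (0.34, array([ 550.6, -125.1,   82.3]), array([297.5, 264.8]))]
masking_tape top [(0.75, array([ 502.1, -547. ,    1.1]), array([470.5, 268.3]))]
masking_tape side [(0.96, array([ 508.4, -544.3,   -5.6]), array([376.2, 200.8])), (0.41, array([665.5, 102.1,  -0.2]), array([201.7, 344.2]))]
top [ 474.7 -178.2 1042.6] 450.5653850072954
side [125.3 779.5 978.8] 611.818488439467
```

View pics/t0.png

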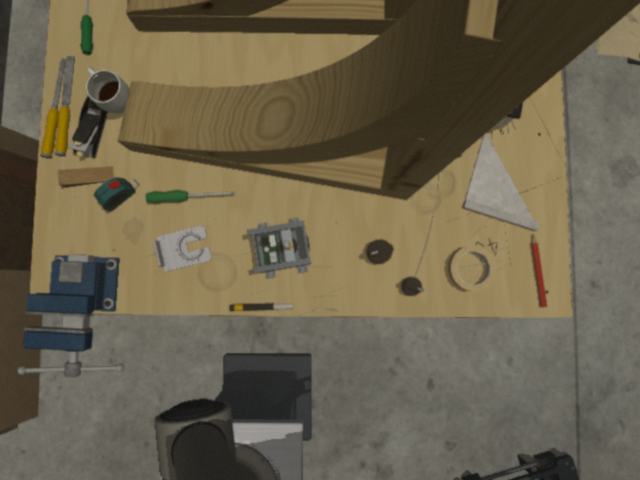

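```bash
python3 - <<'E'
import cv2,numpy as np
t=cv2.imread("pics/t0.png")
a=cv2.resize(t[195:305,130:330],None,fx=4,fy=4,interpolation=cv2.INTER_CUBIC)[:, :800]
cv2.imwrite("pics/c1.png",a)
b=cv2.resize(t[215:315,350:450],None,fx=5.9,fy=5.9,interpolation=cv2.INTER_CUBIC)
cv2.imwrite("pics/c2.png",b)
E
```

```text
(no output)
```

View pics/c1.png

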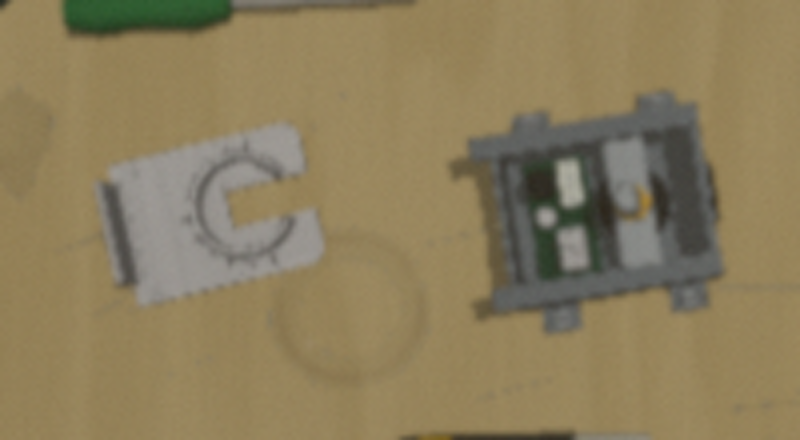

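View pics/c2.png

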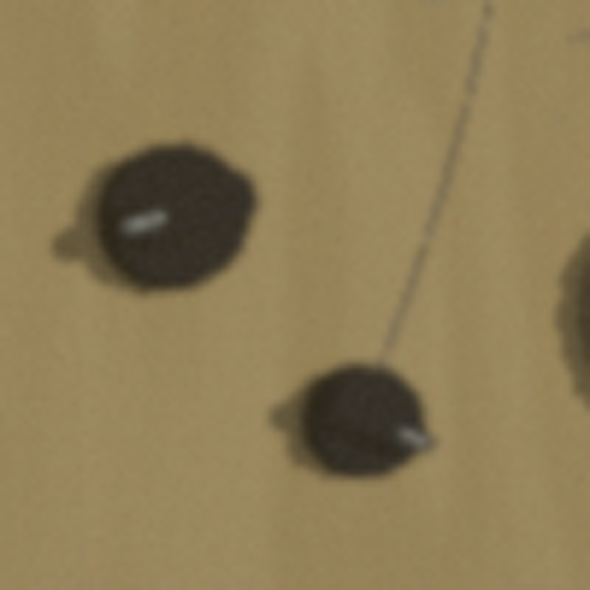

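The top view shows the cover at px (180,248) with its lip on the left, the open box at (288,246) and the spindle at about (287,245). Two knobs are candidates: a larger one at (380,250) and a smaller one at (412,286). The smaller one is meant, and the enlarged crop shows the size difference clearly. Its pointer's white line points right and slightly down.

```bash
python3 - <<'E'
from h import *
np.set_printoptions(precision=1,suppress=True)
t=cv2.imread("pics/t0.png");s=cv2.imread("pics/s0.png")
f=lambda im,x,y,r,k:cv2.resize(im[y-r:y+r,x-r:x+r],(k,k),interpolation=cv2.INTER_CUBIC)
cv2.imwrite("pics/c3.png",np.hstack([f(t,288,245,12,260),f(s,297,266,20,260),f(s,375,222,20,260)]))
cv2.imwrite("pics/c4.png",cv2.resize(s[190:410,190:420],(800,600)[0:1]*0 or None,fx=2.7,fy=2.7))
np.set_printoptions(precision=2,suppress=True)
for l in ["cover_lip","control_box","knob_grip","spindle_tip"]:
  for c in("top","side"):
    for d in masks_of(c,l):
      m=d["pixels"].astype(np.uint8); ys,xs=np.nonzero(m)
      if d["score"]>.3: print(l,c,round(d["score"],2),m.sum(),xs.mean(),ys.mean(),cv2.minAreaRect(np.c_[xs,ys].astype(np.float32))); np.save(f"pics/m_{l}_{c}_{int(xs.mean())}.npy",m)
E
```

```text
cover_lip top 0.69 1586 180.02585119798235 248.72572509457754 ((181.88233947753906, 248.52938842773438), (35.8952751159668, 54.327980041503906), 75.96376037597656)
cover_lip side 0.88 1668 247.46882494004797 370.75359712230215 ((247.41290283203125, 368.7106628417969), (42.64835739135742, 48.119937896728516), 12.994616508483887)
cover_lip side 0.57 124 296.5 272.53225806451616 ((296.5, 273.0), (16.0, 7.0), 90.0)
control_box top 0.79 2610 280.9521072796935 246.6007662835249 ((279.49822998046875, 247.68997192382812), (54.87993240356445, 59.80723571777344), 80.21759033203125)
control_box side 0.73 2714 294.86551215917467 288.5110537951363 ((295.8656311035156, 288.03411865234375), (60.06663513183594, 55.532772064208984), 9.727579116821289)
control_box side 0.63 314 375.4076433121019 226.47133757961782 ((375.0, 225.5), (21.0, 16.0), 90.0)
knob_grip top 0.69 478 379.85564853556485 250.7154811715481 ((379.5000305175781, 251.00001525878906), (24.149532318115234, 23.702320098876953), 26.56505012512207)
knob_grip top 0.58 300 411.26 285.52 ((411.0, 285.5), (17.0, 20.0), 90.0)
knob_grip side 0.92 528 335.6515151515151 233.6685606060606 ((335.0, 231.5), (31.0, 22.0), 90.0)
knob_grip side 0.77 304 375.5032894736842 226.5296052631579 ((375.0, 225.5), (21.0, 16.0), 90.0)
spindle_tip top 0.42 29 287.1034482758621 244.0 ((287.0, 244.0), (6.0, 4.0), 90.0)
spindle_tip side 0.47 144 296.5833333333333 272.9375 ((296.5, 273.0), (16.0, 9.0), 90.0)
```

View pics/c3.png

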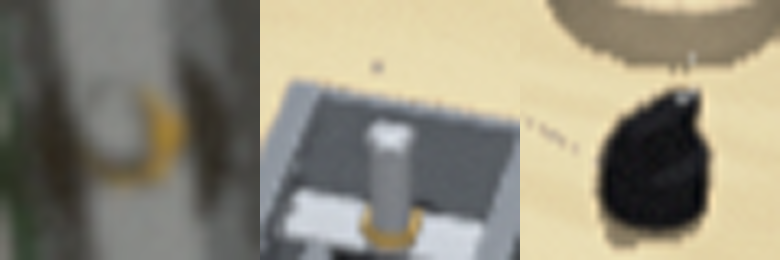

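View pics/c4.png

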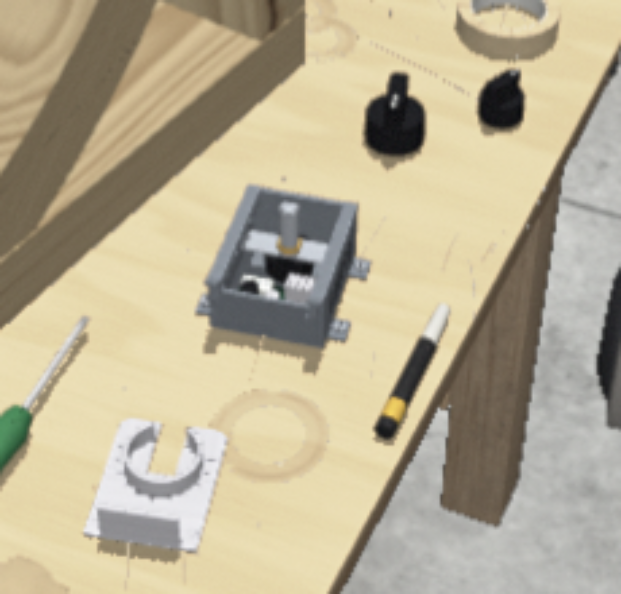

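The side view shows the box mouth facing the camera and the cover with its lip toward the camera. The small knob is at side px (375,222), and the spindle flat is not clear yet. Next I refine the cover, box and knob poses by aligning model edges with the images.

```bash
cat > fit.py <<'E'
from h import *
from scipy.optimize import differential_evolution as DE
def seg(a,b,n=40): return np.linspace(a,b,n)
def rect(x0,x1,y0,y1,z): 
    c=[(x0,y0,z),(x1,y0,z),(x1,y1,z),(x0,y1,z)]; return [(c[i],c[(i+1)%4]) for i in range(4)]
COVER=dict(top=rect(-2,110,-42,42,4)[0:3:2]+[((110,-36,4),(110,-11,4)),((110,11,4),(110,36,4)),((-2,-42,4),(-2,-30,4)),((-2,30,4),(-2,42,4))]+[((100,-11,4),(110,-11,4)),((100,11,4),(110,11,4))]+rect(-2,2,-30,30,36)[1::2],
 side=[((5,-42,4),(104,-42,4)),((5,42,4),(104,42,4)),((110,11,4),(110,36,4)),((110,-36,4),(110,-11,4)),((-2,-42,0),(-2,42,0)),((-2,-30,36),(-2,30,36))])
BOX=dict(top=[((-70,s*y,56),(40,s*y,56)) for s in(1,-1) for y in(36,48)]+[((44,-48,56),(44,48,56))],
 side=[((-70,s*y,56),(40,s*y,56)) for s in(1,-1) for y in(36,48)]+[((44,-48,56),(44,48,56))])
def projn(cam,P):
    c=get_calibration(cam); p=P@np.array(c["R"]).T+np.array(c["t"]); s=p[:,:2]/p[:,2:]
    s=s*(1+c["k1"]*(s**2).sum(1,keepdims=True)); K=np.array(c["intrinsics"]); return s*[K[0,0],K[1,1]]+K[:2,2]
def fit(model,cams,ims,guess,z=0,rng=(10,10,.12),yaw=None):
    G={}
    for c in cams:
        g=cv2.GaussianBlur(cv2.cvtColor(ims[c],cv2.COLOR_BGR2LAB).astype(np.float32),(0,0),.8)
        G[c]=(np.stack([cv2.Sobel(g,cv2.CV_32F,1,0),cv2.Sobel(g,cv2.CV_32F,0,1)],-1))
    def cost(p):
        C,S=np.cos(p[2]),np.sin(p[2]); s=0
        for c in cams:
            for a,b in model[c]:
                L=seg(np.array(a,float),np.array(b,float)); W=np.c_[L[:,0]*C-L[:,1]*S+p[0],L[:,0]*S+L[:,1]*C+p[1],L[:,2]+z]
                u=projn(c,W).astype(np.float32); d=u[-1]-u[0]; l=np.hypot(*d); n=np.array([-d[1],d[0]])/l
                gx=cv2.remap(G[c][...,0],u[:,:1],u[:,1:],1);gy=cv2.remap(G[c][...,1],u[:,:1],u[:,1:],1)
                v=np.abs((gx*n[0]+gy*n[1]).reshape(len(u),-1)).sum(1); s-=np.minimum(v,150).mean()*l
        return s
    r=DE(cost,[(g-d,g+d) for g,d in zip(guess,rng)],seed=1,maxiter=60,popsize=12,tol=1e-6); return np.r_[r.x,r.fun]
E
python3 - <<'E'
from fit import *
np.set_printoptions(precision=3,suppress=True)
ims=dict(top=cv2.imread("pics/t0.png"),side=cv2.imread("pics/s0.png"))
for nm,M,g in(("cover",COVER,(532,172,-1.36)),("box",BOX,(550,-126,-1.39))):
    for c in(["top"],["side"],["top","side"]): 
        p=fit(M,c,ims,g); print(nm,c,p)
# bushing/tip projections
for z in(80,50,45,40): print(z,proj("top",[550,-126,z]),proj("side",[550,-126,z]))
# knob: white line + mask
m=np.load("pics/m_knob_grip_top_411.npy")
for c,box in(("top",(395,270,430,302)),("side",(355,200,395,245))):
    x0,y0,x1,y1=box; g=cv2.cvtColor(ims[c],cv2.COLOR_BGR2HSV)[y0:y1,x0:x1]; 
    mk=np.load(f"pics/m_knob_grip_{c}_{411 if c=='top' else 375}.npy")[y0:y1,x0:x1]
    dark=(g[...,2]<75)&(g[...,2]>=0); ys,xs=np.nonzero(dark); print(c,"dark",dark.sum(),xs.mean()+x0,ys.mean()+y0)
    wh=(g[...,1]<50)&(g[...,2]>95)&(cv2.dilate(mk,np.ones((3,3)))>0); ys,xs=np.nonzero(wh); print("white",np.c_[xs+x0,ys+y0,g[ys,xs,2]].tolist())
E
```

```text
Traceback (most recent call last):
  File "fit.py", line 27, in fit
    r=DE(cost,[(g-d,g+d) for g,d in zip(guess,rng)],seed=1,maxiter=60,popsize=12,tol=1e-6); return np.r_[r.x,r.fun]
  File "fit.py", line 23, in cost
    u=projn(c,W).astype(np.float32); d=u[-1]-u[0]; l=np.hypot(*d); n=np.array([-d[1],d[0]])/l
      ~~~~~^^^^^
  File "fit.py", line 11, in projn
    c=get_calibration(cam); p=P@np.array(c["R"]).T+np.array(c["t"]); s=p[:,:2]/p[:,2:]
ValueError: time passes only in moves, steps and waits
```

```bash
sed -i 's/^import numpy as np, cv2/import numpy as np, cv2, functools\nget_calibration=functools.cache(get_calibration)/' h.py
cat > run1.py <<'E'
from fit import *
np.set_printoptions(precision=3,suppress=True)
ims=dict(top=cv2.imread("pics/t0.png"),side=cv2.imread("pics/s0.png"))
for nm,M,g in(("cover",COVER,(532,172,-1.36)),("box",BOX,(550,-126,-1.39))):
    for c in(["top"],["side"],["top","side"]): 
        p=fit(M,c,ims,g); print(nm,c,p)
for z in(80,50,45,40): print(z,proj("top",[550,-126,z]),proj("side",[550,-126,z]))
for c,box in(("top",(395,270,430,302)),("side",(355,200,395,245))):
    x0,y0,x1,y1=box; g=cv2.cvtColor(ims[c],cv2.COLOR_BGR2HSV)[y0:y1,x0:x1]; 
    mk=np.load(f"pics/m_knob_grip_{c}_{411 if c=='top' else 375}.npy")[y0:y1,x0:x1]
    dark=(g[...,2]<75)&(g[...,2]>=0); ys,xs=np.nonzero(dark); print(c,"dark",dark.sum(),xs.mean()+x0,ys.mean()+y0)
    wh=(g[...,1]<50)&(g[...,2]>95)&(cv2.dilate(mk,np.ones((3,3)))>0); ys,xs=np.nonzero(wh); print("white",np.c_[xs+x0,ys+y0,g[ys,xs,2]].tolist())
E
python3 run1.py
```

```text
cover ['top'] [   530.612    170.222     -1.315 -17850.746]
cover ['side'] [   532.401    171.031     -1.31  -20288.775]
cover ['top', 'side'] [   531.821    170.755     -1.312 -36629.195]
box ['top'] [   548.41    -125.147     -1.392 -20536.652]
box ['side'] [   551.634   -120.257     -1.418 -26315.578]
box ['top', 'side'] [   550.836   -124.799     -1.4   -44129.648]
80 [287.617 243.536] [297.885 265.43 ]
50 [288.34  244.602] [297.885 275.443]
45 [288.456 244.773] [297.885 277.083]
40 [288.571 244.943] [297.885 278.716]
top dark 280 410.15 285.9892857142857
white [[418, 288, 96], [419, 288, 105], [419, 289, 97], [420, 289, 108], [421, 289, 110], [421, 290, 102]]
side dark 266 375.5338345864662 227.4436090225564
white [[379, 216, 120], [380, 216, 124], [381, 216, 120], [382, 216, 136], [379, 217, 111], [380, 217, 111]]
```

```bash
python3 - <<'E'
from h import *
np.set_printoptions(precision=3,suppress=True)
print(get_time(),get_opening())
for k in(0,np.pi):
    for p,y in(([531.5,170.6,27],-1.312),([550,-52,75],-1.40),([461,-405,46],-1.9),([550,-125,110],-1.4+1.57),([550,-125,110],-1.4-1.57)):
        print(k,p,ik(p,down(y+k)))
q=ik([531.5,170.6,110],down(-1.312)); q2=ik([531.5,170.6,110],down(-1.312+np.pi))
k=0 if q2 is None or (q is not None and abs(q[5])<abs(q2[5])) else np.pi
command_gripper(26)
move_pose([531.5,170.6,80],down(-1.312+k))
print(movel([531.5,170.6,27],80,until_force=6),get_eef_pos(),get_time(),get_force())
command_gripper(0); print(get_opening(),get_finger_force(),get_eef_pos())
print(movel([531.5,170.6,110],100),get_opening(),get_time(),get_force())
save("side","s1",(150,250,350,400),4); save("top","t1")
E
```

```text
1.5 91.73089336812069
0 [531.5, 170.6, 27] [ 0.173  0.662  1.673 -0.     0.807  1.485]
0 [550, -52, 75] [-0.233  0.582  1.658 -0.     0.902  1.167]
0 [461, -405, 46] [-0.846  0.71   1.492 -0.     0.939  1.054]
0 [550, -125, 110] [-0.359  0.551  1.593 -0.     0.997 -0.529]
0 [550, -125, 110] [-0.359  0.551  1.593 -0.     0.997  2.611]
3.141592653589793 [531.5, 170.6, 27] [ 0.173  0.662  1.673 -0.     0.807 -1.656]
3.141592653589793 [550, -52, 75] [-0.233  0.582  1.658 -0.     0.902 -1.975]
3.141592653589793 [461, -405, 46] [-0.846  0.71   1.492 -0.     0.939 -2.087]
3.141592653589793 [550, -125, 110] [-0.359  0.551  1.593 -0.     0.997  2.612]
3.141592653589793 [550, -125, 110] [-0.359  0.551  1.593 -0.     0.997 -0.531]
False [531.786 170.656  27.252] 6.2667 [-0.042  0.472  0.627]
3.6263139646421334 29.9993759393692 [531.659 170.641  27.34 ]
False 3.8159522757868314 7.7417 [ 0.743 -0.06  -1.417]
```

View pics/s1.png

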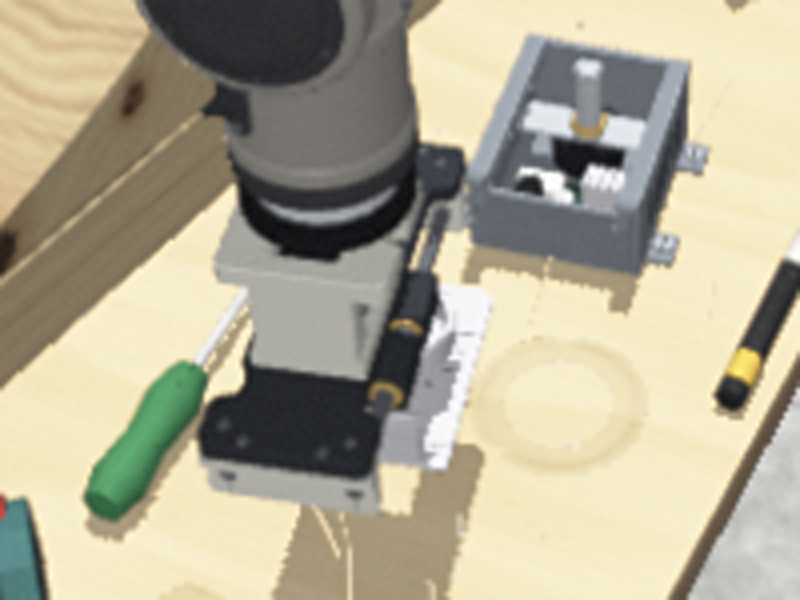

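The cover is held by its lip, level and clear of the bench. I check the box yaw and lateral consistency per camera before inserting.

```bash
cat > run2.py <<'E'
from fit import *
np.set_printoptions(precision=3,suppress=True)
ims=dict(top=cv2.imread("pics/t0.png"),side=cv2.imread("pics/s0.png"))
for c in("top","side"):
  for y in(-1.38,-1.39,-1.40,-1.41,-1.42):
    p=fit(BOX,[c],ims,(550,-125,y),rng=(8,8,1e-4)); m=p[:2]+[-74*np.cos(p[2]),-74*np.sin(p[2])]
    n=np.array([-np.sin(-1.4),np.cos(-1.4)]); print(c,p,"lateral mouth",m@n,"origin",p[:2]@n)
  p=fit(COVER,[c],ims,(531,171,-1.312),rng=(8,8,.05)); n=np.array([-np.sin(p[2]),np.cos(p[2])]); print("cover lat. rel. TCP",c,p,(p[:2]-[531.66,170.64])@n,(p[:2]-[531.66,170.64])@[n[1],-n[0]])
E
python3 run2.py
```

```text
top [   548.861   -125.106     -1.38  -20432.912] lateral mouth 518.1276628297222 origin 519.6113646775048
top [   548.46    -125.184     -1.39  -20491.961] lateral mouth 518.4658705090932 origin 519.2030220369055
top [   548.362   -125.287     -1.4   -20475.557] lateral mouth 519.0878149513048 origin 519.088884049988
top [   548.372   -125.135     -1.41  -20420.021] lateral mouth 519.8622349961039 origin 519.1241522869253
top [   548.244   -125.27      -1.42  -20240.605] lateral mouth 520.454701060362 origin 518.9750325294953
cover lat. rel. TCP top [   530.496    170.204     -1.314 -17850.623] -1.236984942660073 0.12633908512027905
side [   551.66    -120.231     -1.38  -25808.699] lateral mouth 521.7248970670139 origin 523.1974029504757
side [   551.474   -120.679     -1.39  -26012.652] lateral mouth 522.2059729872723 origin 522.9388568917445
side [   551.774   -121.136     -1.4   -26168.607] lateral mouth 523.1640674285998 origin 523.1567283366792
side [   551.811   -120.703     -1.41  -26273.145] lateral mouth 524.0137409024856 origin 523.2664603918518
side [   551.614   -120.284     -1.42  -26307.725] lateral mouth 524.6309447851648 origin 523.1437320189015
cover lat. rel. TCP side [   532.335    171.036     -1.309 -20285.131] 0.7544473189437676 -0.20836829734003426
```

```bash
cat >> h.py <<'E'
A=np.array([np.cos(-1.402),np.sin(-1.402)]); N=np.array([-A[1],A[0]])
def P(s,l,z): return list(A*s+N*l)+[z]
def st():
    e=np.array(get_eef_pos()); f=np.array(get_force()); return np.round([e[:2]@A,e[:2]@N,e[2],f[:2]@A,f[:2]@N,f[2],get_opening(),get_time()],2)
E
python3 - <<'E'
from h import *
k=0 if abs(get_joint_positions()[5]-1.485)<.3 else np.pi; q=down(-1.402+k)
move_pose(P(0,521.2,110),q); movel(P(0,521.2,75),80); hold(.2); print(st())
save("top","t2",(200,190,340,295),5.7)
r=movel(P(30,521.2,75),50,until_force=8); print(r,st())
if not r:
    r=movel(P(60,521.2,75),40,until_force=10); print(r,st())
E
```

```text
[-4.0000e-02  5.2158e+02  7.5510e+01 -5.3000e-01 -1.1000e-01 -1.3300e+00
  3.8800e+00  9.0700e+00]
False [ 3.0060e+01  5.2115e+02  7.4980e+01  8.0000e-02  1.0000e-02 -1.0000e+00
  4.0500e+00  9.8700e+00]
False [ 5.9940e+01  5.2115e+02  7.4980e+01 -4.7000e-01  6.0000e-02 -1.1300e+00
  3.7100e+00  1.0770e+01]
```

View pics/t2.png

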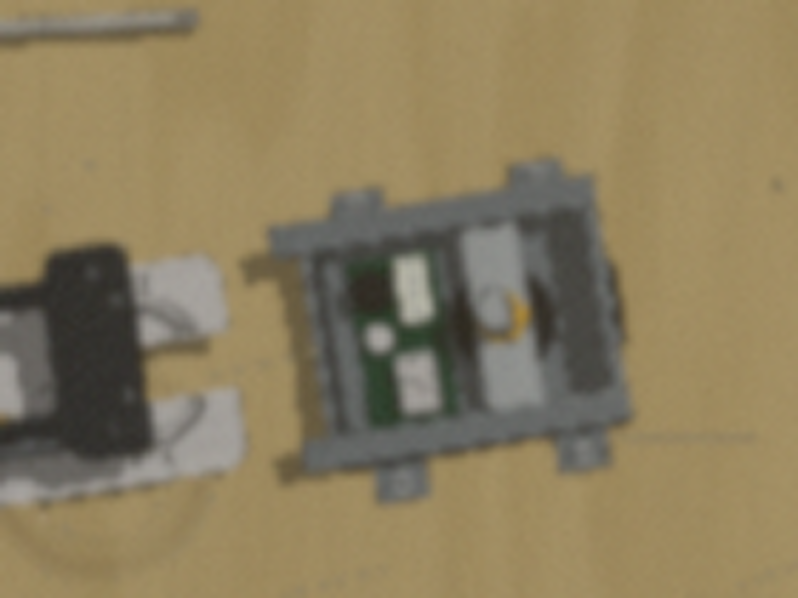

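The picture shows the cover's slot midline (px 236,360) in line with the middle of the box rails, and the plate has now entered without force. I continue home.

```bash
python3 - <<'E'
from h import *
for s in(85,110,130,150):
    r=movel(P(s,521.2,75),45,until_force=10); print(r,st())
    if r: break
E
```

```text
False [ 8.505e+01  5.211e+02  7.494e+01 -5.000e-02 -4.400e-01 -7.800e-01
  3.870e+00  1.148e+01]
False [ 1.1007e+02  5.2111e+02  7.4960e+01  5.3000e-01 -3.3000e-01 -9.8000e-01
  4.2000e+00  1.2180e+01]
False [ 1.3015e+02  5.2111e+02  7.4950e+01 -3.5000e-01 -7.0000e-02 -1.6700e+00
  3.5500e+00  1.2780e+01]
True [ 1.431e+02  5.207e+02  7.455e+01 -1.420e+00  3.900e-01 -2.900e-01
  3.850e+00  1.314e+01]
```

```bash
python3 - <<'E'
from h import *
r=movel(P(150,521.2,75),30,until_force=18); print(r,st())
hold(.2); print(st())
command_gripper(24); hold(.2);print(st())
e=P(143.5,521.2,75); movel(P(143.5,521.2,140),200)
movel(P(60,521.2,200),250)
save("top","t3",(200,190,340,295),5.7)
for c in("top",):
  for l in("cover_ring","control_box","cover_lip"): print(l,[(round(d["score"],2),np.round(w(c,d["location"]),1)) for d in pinpoint(c,l)])
grab_frame("side")
for l in("cover_ring","control_box","cover_lip"): print(l,[(round(d["score"],2),np.round(w("side",d["location"]),1)) for d in pinpoint("side",l)])
print(get_time())
E
```

```text
True [143.22 520.58  74.27  -1.73   1.77   0.76   4.25  13.36]
[ 1.4316e+02  5.2043e+02  7.4020e+01 -1.0000e-01  2.5700e+00  6.7000e-01
  3.8200e+00  1.3560e+01]
[1.4266e+02 5.1981e+02 7.3790e+01 6.4000e-01 5.1000e-01 8.1000e-01
 2.4250e+01 1.4320e+01]
cover_ring [(0.65, array([ 547.1, -123.1,   45.3])), (0.21, array([ 6.676e+02,  1.031e+02, -5.000e-01]))]
control_box [(0.9, array([ 553. , -127.5,    1.8])), (0.69, array([ 460.3, -402.1,   -2.2])), (0.45, array([535.8, -51.7,  68. ])), (0.42, array([408.6, -64. ,   1.8]))]
cover_lip [(0.97, array([537.6, -51.2,  67.8]))]
cover_ring [(0.62, array([ 552.3, -126.8,   44.9]))]
control_box [(0.59, array([ 550.3, -126.1,    4.5]))]
cover_lip [(0.59, array([536.9, -58.6,  61.4]))]
15.7667
```

View pics/t3.png

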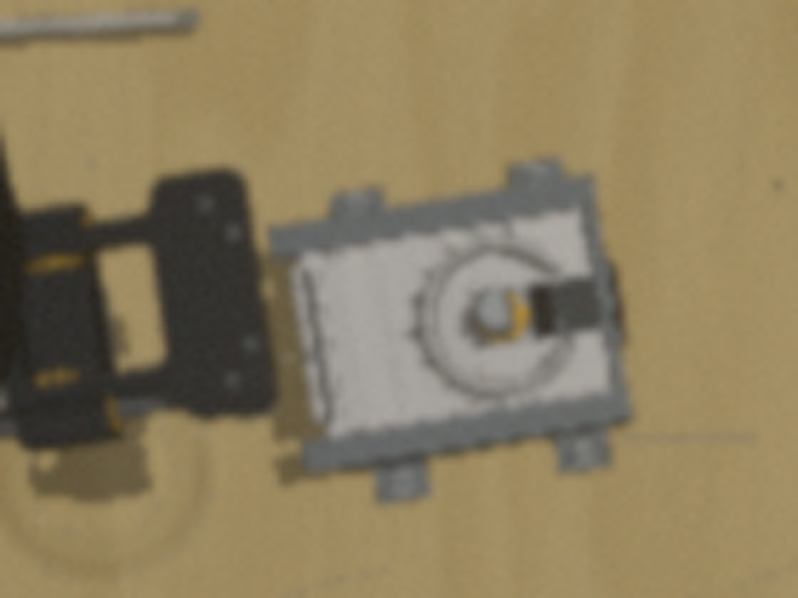

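```bash
cat > flat.py <<'E'
from fit import *
save("top","t4")
obs=[]
for f in("t0","t1","t4"):
    im=cv2.imread(f"pics/{f}.png").astype(np.float32)[235:256,278:299]; im=im[...,2]-im[...,0]; obs.append(im)
obs=obs[:2]+[obs[2]]
S=10
def rend(p,th):
    x,y,rb,zb,bl=p; t=np.linspace(0,2*np.pi,80)
    c=np.c_[np.cos(t),np.sin(t)]
    px=lambda pts,z:(((projn("top",np.c_[pts+[x,y],np.full(len(pts),z)])-[278,235]+.5)*S)).astype(np.int32)
    d=8*c; d=np.c_[np.minimum(d[:,0],5),d[:,1]]; R=np.array([[np.cos(th),-np.sin(th)],[np.sin(th),np.cos(th)]]); d=d@R.T
    d2=d*.8
    m=np.zeros((21*S,21*S),np.float32); cv2.fillPoly(m,[px(rb*c,zb)],1)
    cv2.fillPoly(m,[cv2.convexHull(np.r_[px(d,zb),px(d,78),px(d2,80)])],0)
    m=cv2.GaussianBlur(m,(0,0),bl*S); return cv2.resize(m,(21,21),interpolation=cv2.INTER_AREA)
def cost(p,th,o):
    m=rend(p,th)[4:17,4:17].ravel(); A=np.c_[m,np.ones_like(m)]; b=o[4:17,4:17].ravel()
    r=np.linalg.lstsq(A,b,rcond=None)[0]; return ((A@r-b)**2).mean()+(1e3 if r[0]<0 else 0)
for nm,o in(("t0,t1",(obs[0]+obs[1])/2),("t4",obs[2])):
    for th in np.arange(-180,180,20):
        r=DE(lambda p:cost(p,np.radians(th)-1.402,o),[(545,553),(-129,-121),(8.5,13),(38,58),(.4,1.0)],seed=0,maxiter=12,popsize=6,polish=False)
        print(nm,th,round(r.fun,1),np.round(r.x,1))
E
python3 flat.py
```

```text
t0,t1 -180 245.8 [ 549.9 -121.6   11.3   38.3    0.9]
t0,t1 -160 264.4 [ 549.8 -121.5   12.2   39.5    1. ]
t0,t1 -140 257.6 [ 550.  -121.7   11.9   38.2    0.8]
t0,t1 -120 244.0 [ 549.7 -122.2   11.2   40.8    0.6]
t0,t1 -100 224.0 [ 549.7 -122.7   11.3   40.9    0.7]
t0,t1 -80 196.3 [ 549.9 -122.8   11.1   39.6    1. ]
t0,t1 -60 152.6 [ 549.5 -124.    10.5   48.9    1. ]
t0,t1 -40 91.9 [ 549.4 -124.5    9.8   51.8    0.8]
t0,t1 -20 40.0 [ 549.3 -124.3    9.4   46.2    0.9]
t0,t1 0 27.0 [ 548.5 -124.6    9.3   51.6    1. ]
t0,t1 20 67.5 [ 548.2 -124.5    9.    41.8    1. ]
t0,t1 40 133.3 [ 548.7 -124.7    9.2   42.5    1. ]
t0,t1 60 141.3 [ 549.3 -124.4    8.6   38.1    1. ]
t0,t1 80 126.1 [ 549.6 -123.3    8.7   39.3    0.9]
t0,t1 100 122.0 [ 549.5 -123.3    8.6   38.2    0.9]
t0,t1 120 123.9 [ 549.7 -123.9    8.6   40.7    0.9]
t0,t1 140 125.4 [ 549.5 -123.7    8.8   38.1    1. ]
t0,t1 160 156.5 [ 549.3 -123.4    8.5   39.6    0.9]
t4 -180 260.6 [ 550.2 -122.2   10.9   38.3    0.9]
t4 -160 282.1 [ 550.  -121.4   12.4   38.2    0.9]
t4 -140 275.7 [ 549.7 -121.4   12.5   38.5    0.8]
t4 -120 257.3 [ 549.7 -122.1   11.7   38.3    0.7]
t4 -100 235.3 [ 549.7 -122.8   11.    38.2    0.8]
t4 -80 209.1 [ 549.7 -122.7   10.9   39.7    1. ]
t4 -60 163.1 [ 549.8 -123.3   10.7   41.2    1. ]
t4 -40 96.1 [ 549.5 -124.7    9.3   52.8    0.9]
t4 -20 42.6 [ 549.3 -124.6    9.1   49.6    0.9]
t4 0 26.2 [ 548.6 -124.5    9.    48.9    1. ]
t4 20 62.6 [ 548.6 -124.6    9.3   38.1    1. ]
t4 40 123.1 [ 548.2 -124.6    8.9   39.8    1. ]
t4 60 146.9 [ 549.  -123.9    8.5   38.1    1. ]
t4 80 135.1 [ 549.8 -123.8    8.5   39.3    1. ]
t4 100 134.6 [ 549.5 -123.4    9.1   39.3    1. ]
t4 120 130.5 [ 549.6 -123.2    8.9   39.4    0.9]
t4 140 136.8 [ 549.8 -123.1    8.6   39.     1. ]
t4 160 182.0 [ 550.5 -122.7    8.6   38.9    1. ]
```

The flat fit is clear: spindle_turn ≈ -5°, with the axis at s≈215, l≈520.3, which agrees with the contact. Next I find the knob pose by silhouette fit.

```bash
cat > knob.py <<'E'
from fit import *
ims={"top":cv2.imread("pics/t0.png"),"side":cv2.imread("pics/s0.png")}
bx={"top":(398,272,28,28),"side":(356,206,38,38)}; S=6; O={}
for c in bx:
    x0,y0,a,b=bx[c]; o=ims[c][y0:y0+b,x0:x0+a].astype(np.float32); O[c]=o
def rend(c,p):
    x,y,th,L,T=p; t=np.linspace(0,2*np.pi,60); ck=22.5*np.c_[np.cos(t),np.sin(t)]
    bar=np.array([(L-41,-7),(L-T,-7),(L,-1.5),(L,1.5),(L-T,7),(L-41,7)]); ln=np.array([(L-12,-1),(L-1,-1),(L-1,1),(L-12,1)])
    R=np.array([[np.cos(th),-np.sin(th)],[np.sin(th),np.cos(th)]]); x0,y0,a,b=bx[c]
    px=lambda q,z:((projn(c,np.c_[q@R.T+[x,y],np.full(len(q),z)])-[x0,y0]+.5)*S).astype(np.int32)
    m=np.zeros((b*S,a*S),np.float32)
    for q,z0,z1 in((ck,0,24),(bar,24,44)): cv2.fillPoly(m,[cv2.convexHull(np.r_[px(q,z0),px(q,z1)])],1)
    w=np.zeros_like(m); cv2.fillPoly(w,[px(ln,44)],1); m=m*(1-w)
    f=lambda m:cv2.resize(cv2.GaussianBlur(m,(0,0),.8*S),(a,b),interpolation=cv2.INTER_AREA)
    return f(m),f(w)
def cost(p,cams):
    s=0
    for c in cams:
        m,wl=rend(c,p); A=np.c_[m.ravel(),wl.ravel(),np.ones(m.size)]; o=O[c].reshape(-1,3)
        r=np.linalg.lstsq(A,o,rcond=None)[0]; s+=((A@r-o)**2).mean()
    return s
for cams in(["top"],["side"],["top","side"]):
  r=DE(cost,[(450,472),(-418,-394),(-2.6,-1.4),(20,27),(3,14)],args=(cams,),seed=0,maxiter=40,popsize=8); print(cams,np.round(r.x,2),round(r.fun,1))
E
python3 knob.py
```

```text
['top'] [ 460.36 -402.48   -1.92   22.32    5.28] 47.5
['side'] [ 463.1  -404.54   -1.93   20.17    9.77] 781.1
['top', 'side'] [ 462.1  -402.84   -1.94   21.07    7.49] 925.5
```

```bash
python3 - <<'E'
from h import *
y=-1.925+np.pi/2; q=down(y)
command_gripper(50)
move_pose([460.7,-403.2,90],q); print(st())
print(movel([460.7,-403.2,45.5],70,until_force=5),get_eef_pos())
command_gripper(0); print(st(),get_finger_force(),get_eef_pos())
movel([460.7,-403.2,165],150); hold(.1); print(st())
move_pose(P(215.1,520.4,165),down(-1.49+np.pi/2)); movel(P(215.1,520.4,135),80); hold(.2); print(st())
grab_frame("side"); print([(round(d["score"],2),np.round(w("side",d["location"]),1)) for d in pinpoint("side","knob_bore")])
save("side","s5",(240,200,360,290),6.6)
E
```

```text
[ 4.7438e+02  3.8699e+02  9.0220e+01 -3.4000e-01  1.6000e-01  7.5000e-01
  5.0170e+01  1.8110e+01]
False [ 460.83114774 -403.4181347    45.6079682 ]
[4.7493e+02 3.8650e+02 4.5600e+01 1.5000e-01 2.2000e-01 1.0200e+00
 1.3830e+01 1.9560e+01] 29.981359359808266 [ 460.78972967 -403.24926424   45.60089421]
[ 4.7431e+02  3.8605e+02  1.6363e+02  5.0000e-01  1.2000e-01 -1.1600e+00
  1.3860e+01  2.0610e+01]
[ 2.1531e+02  5.2067e+02  1.3554e+02  5.0000e-01 -1.0700e+00 -8.5000e-01
  1.3810e+01  2.2460e+01]
[(0.65, array([ 552.8, -130.8,   90.4])), (0.62, array([ 542.4, -333.4,   -2.5]))]
```

View pics/s5.png

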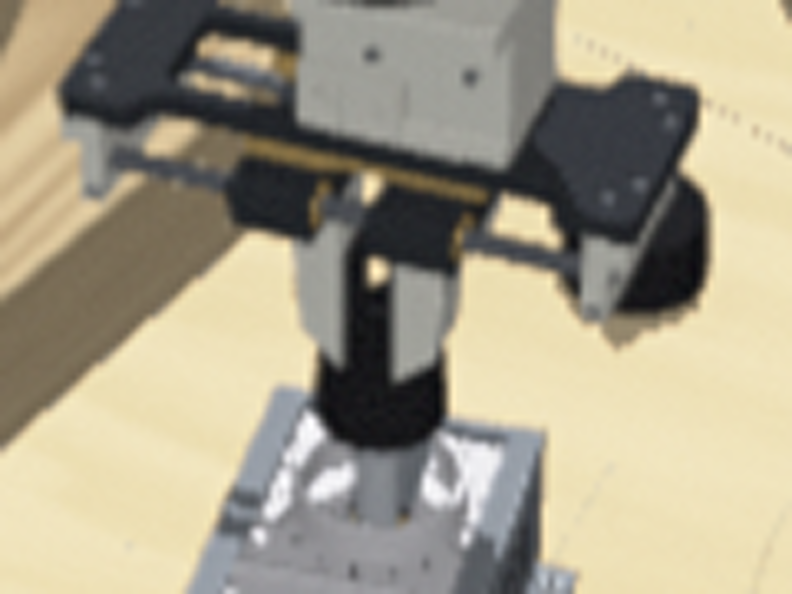

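The knob is upright in the fingers and its skirt (px centre 381) sits over the spindle (384), so I lower it.

```bash
python3 - <<'E'
from h import *
for z in(128,120,112,107):
    r=movel(P(215.1,520.4,z),30,until_force=4); print(z,r,st(),np.round(get_moment(),3))
    if r: break
E
```

```text
128 False [ 2.1500e+02  5.2025e+02  1.2767e+02  7.5000e-01  2.0000e-02 -1.9300e+00
  1.3610e+01  2.2990e+01] [-0.057 -0.091  0.012]
120 True [214.49 520.52 120.45  -2.08   0.98  -2.95  13.65  23.28] [ 0.362 -0.357  0.047]
```

```bash
python3 - <<'E'
from h import *
s,l=214.4,520.6
for i in range(8):
    r=movel(P(s,l,105.8),25,until_force=5); hold(.1); v=st(); print(r,v,np.round(get_moment(),3))
    if not r or v[2]<107: break
    s+=np.clip(.2*v[3],-.6,.6); l+=np.clip(.2*v[4],-.6,.6)
    movel(P(s,l,v[2]),20)
    print(st())
E
```

```text
False [214.29 520.48 105.52  -2.87   1.95  -2.56  13.58  24.14] [ 0.53  -0.432 -0.012]
```

```bash
python3 - <<'E'
from h import *
s,l=213.9,520.9
movel(P(s,l,104.5),20); hold(.3); print(st())
for z in(102,100,98.5,97,95.5):
    r=movel(P(s,l,z),15,until_force=12); hold(.1); print(z,r,st(),get_finger_force())
    if r: break
E
```

```text
[ 2.1406e+02  5.2089e+02  1.0470e+02 -1.9900e+00 -4.4000e-01  4.5900e+00
  1.3610e+01  2.4690e+01]
102 False [214.04 520.96 102.07  -1.41  -0.93   5.57  13.68  25.11] 29.981887014582753
100 False [ 2.1404e+02  5.2097e+02  1.0020e+02 -3.7000e-01 -2.8000e-01  6.4000e+00
  1.3580e+01  2.5490e+01] 29.982042708434165
98.5 False [214.06 521.01  98.8   -1.65  -1.7    6.59  13.73  25.84] 29.982585199177265
97 False [214.09 521.02  97.41  -0.91  -1.85   7.44  13.59  26.19] 29.983021882362664
95.5 False [214.24 521.31  97.14  -2.26  -4.02  15.82  13.78  26.54] 29.989536562934518
```

The readings show the spring curve (5 to 8 N) and then a hard stop at z≈97.2, which is the predicted full press. I'll take one last look.

```bash
python3 - <<'E'
from h import *
hold(.5); print(st()); save("side","s6",(240,200,360,290),6.6)
print([(l,[(round(d["score"],2),np.round(w("side",d["location"]),1)) for d in pinpoint("side",l)][:2]) for l in("cover_ring","cover_lip","knob_grip")])
E
```

```text
[214.22 521.33  97.14  -2.15  -3.68  15.9   13.88  27.04]
[('cover_ring', [(0.64, array([ 552.2, -124.2,   48.9]))]), ('cover_lip', [(0.96, array([539. , -56. ,  60.2])), (0.54, array([ 553.3, -123.5,   -0.8]))]), ('knob_grip', [(0.69, array([ 550.1, -126.8,   86.8])), (0.5, array([ 541.2, -329.7,   41.9]))])]
```

View pics/s6.png

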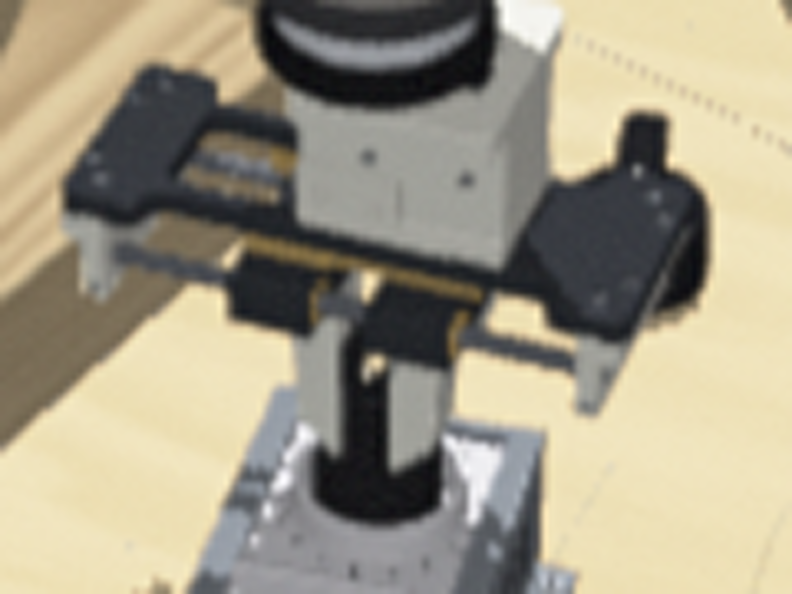

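The knob (px 380,470) sits inside the ring, upright and fully down, and the cover is still in place.

```bash
python3 -c "
from h import *
print(sign_off(),get_time())"
```

```text
the job is handed in; nothing more can be done
the job is handed in; nothing more can be done
```

The cover is home in its grooves, and the knob is on the spindle and held pressed against its stop; I handed the job in at about 27 s, and the sign-off returned no verdict.

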